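# Flip up a bench lift's folding crank and raise the watch movement

### The arm

A 7-joint arm with a two-finger parallel gripper is mounted at the origin on a cart in front of the work surface, level with it; the furniture and walls round the work are solid. World frame = base frame: x ahead of the robot, y to its left, z up, the work surface at z = 0. Lengths are in m, angles in rad, forces in N, time in s.
With the tool pointing down it reaches from about 0.425 to 0.8 m from the base axis. Payload 8.3 kg.
Tool frame: the origin (TCP) lies midway between the tips of the shut fingers; the grasp point (between the pads) lies 19 mm behind it; z points along the fingers, y is the line along which they close (so a half turn about z gives the same grasp; the last joint's range is limited). The gripper opens to 85 mm and grips with 20 to 120 N. Pads are 22 mm wide; open, the fingers measure 114 mm over their backs; the gripper's body (76 mm by 85 mm) begins 54 mm behind the grasp point. The pads swing forward as they close: fully open they stand 13 mm farther back than shut.
Start: joints at [-1.213, 0.383, 0.016, 1.37, -0.006, 1.388, -0.046], TCP at [0.255, 0.57, 0.207] pointing down, gripper open.
Joint ranges: [-2.95, 2.95], [-0.25, 2.06], [-1.52, 1.56], [0.18, 2.33], [-1.44, 4.58], [0.02, 2.06], [-3.01, 3.01]. Speed limits (rad/s): [2.39, 2.39, 3.01, 3.01, 3.14, 3.14, 3.14].

### API

Orientations are given as a rotation vector (axis times angle).
In Python, from station import status, imaging, ticket gives the robot as it stands.
- The arm moves only by the shell command python3 -m jog 'ROWS' [OPENING] [FORCE]. ROWS is JSON, a list of rows, each a list of 4 numbers: the shift along the tool's x, y, z in mm, then the turn about the tool's z in rad. A call has 1 to 12 rows; each row is the pose to reach, as a shift and turn from the pose commanded when the call began, along the tool's axes at that moment; what a row does not reach only later rows make up. A row lasts 1/10 s, in which the tool goes at most 50 mm and 8.59 degrees, less where a joint would pass 70% of its speed; a pose out of reach is approached as far as the arm can. A call with a gripper value outside its range is refused whole. OPENING is the finger opening in mm, from 0 to 85.4, set as the call begins (- or left out, the last holds). The fingers move at their own pace and stop on an object; FORCE is the grip in N (left out, the last holds). Time passes only in rows, so rows that repeat a pose let the fingers close. It gives the time, the measured TCP pose, the force, the opening and the grip force at its end, in the units of the state.
- status.observe(): the state, without advancing time (a new reading comes with each control period).
- imaging.get_image(name): name is "side" or "top"; returns the picture (384x512x3 uint8, red, green, blue); there is no depth.
- imaging.calibration(name): a dict with "fx", "fy", "cx", "cy" (pixels), "distortion" ([k1, k2, p1, p2, k3] as OpenCV has them; the pictures are not rectified), "world_from_camera" (4x4, takes a point from camera to world coordinates). Camera axes: x right, y down, z forward; pixel columns grow to the right and rows downward; lengths in m; the calibration is good to about 2 mm. A picture is of the moment at which its call begins. calibration takes no time and is no camera call.
- ticket.sign_off(): hands the job in; it is judged then, once.
The state is a dict: "time_s": time; "joints": joint angles; "joint_velocities": joint speeds; "joint_torque": joint torques, N m; "tool_pos": TCP position; "tool_rot": TCP orientation; "contact_force": force on the tool from outside, world axes, zero at the start; "moment": the same for the moment, N m; "width": opening from 0.0 (shut) to 1.0 (fully open); "grasp_force": force on a finger pad.
Only numpy, scipy, OpenCV 4.12 (cv2) and the standard library are available. Lean on these libraries where they do the work, as an engineer would, in place of code of your own. Each camera call takes 0.05 s, during which the arm holds its last target. There are 200 camera calls.

### The job

Two small green bench lifts stand on the side table. On the one whose round table carries the watch movement in its red holder, first swing the folded crank handle fully upright, then turn the crank clockwise (seen from above) to its stop, about a quarter turn, so that the movement is fully raised. Let go with the handle standing upright, and leave the other lift, the one with the amber tin, as it is.

Things in the scene. Friction and masses are not known exactly. Their poses are not given: they have to be found in the camera images.
- lift_hub (a point): Green bench lift, fixed, with a red movement holder on its round table (72 mm wide, 108 mm behind the crank axis, lower than the handle). Point on the vertical crank axis at hinge-pin height, 90 mm above the side table; turns with the crank: x points level along the steel arm (12 mm wide, top at 80 mm) to the hinge pin 50 mm out, z up. Gearbox top at 50 mm, bare shaft above 57 mm.
- lift_handle (a joint): Fold angle (rad) of its black handle about the level pin (along y of lift_hub): 0 flat, lying back over the arm and crank axis; 1.57 upright, at its stop. Handle 18 mm thick from 24 to 56 mm from the pin, end at 65 mm; flat, its middle line is at pin height, 1 mm clear of the arm, so it can be pinched along y from above. Stays where left (about 1 N at the end). Starts at 0 to 0.25.
- lift_crank (a joint): Turn (rad) of this lift's crank, growing clockwise seen from above: 0 table down, 1.6 at the stop with the table 20 mm higher. Starts at 0 to 0.3, with the arm pointing to the robot's near right. Stays where it is left; takes about 3 N at the upright handle.
- spare_knob (a point): The other green lift, alike but carrying a round amber tin (39 mm) in place of the movement; leave it alone. Point inside its folded black handle, 50 mm from the hinge pin, almost over its crank axis, about 90 to 103 mm above the side table.

How it is judged:
On the way:
1. the handle of the movement's lift has been swung upright (value of joint lift_handle above 1.3 rad), for 0.2 s.
At the end, for the whole second after the job is handed in: the crank of the lift with the movement is turned clockwise to within 0.2 rad of its stop (above 1.4 rad) and at rest, and its handle stands within about 15 degrees of upright (above 1.3 rad) (value of joint lift_crank above 1.4 rad and value of joint lift_handle above 1.3 rad and velocity of joint lift_crank below 0.05 rad/s); the robot touches nothing.
It fails at once if the crank is turned (beyond 0.6 rad) while its handle is not yet swung up (below 1.15 rad) (value of joint lift_crank above 0.6 rad and value of joint lift_handle below 1.15 rad).
It fails at once if the other lift's crank or handle is moved by more than 15 mm (distance of spare_knob from where it was at the start of the episode above 0.015 m).
It also fails if it takes over 38 s, if anything falls off the work surface, if the arm or the gripper's body presses on something with over 40 N, if the wrist force passes 120 N, or if a joint passes its speed limit or range.

## Working session

There is one attempt and no reset: what is moved stays moved. The work goes in short steps, Python scripts to look and compute and a shell command to move; the robot and the scene stay as the last step left them, time stands still between calls to the robot, and variables do not carry over. Pictures are saved under pics/ and viewed, at most 10 in all, crops included, and the job is handed in when it is done.

```bash
mkdir -p pics
cat > h.py <<'E'
import numpy as np,cv2
from station import status,imaging,ticket
def ray(n,u,v):
    c=imaging.calibration(n);K=np.array([[c["fx"],0,c["cx"]],[0,c["fy"],c["cy"]],[0,0,1]])
    p=cv2.undistortPoints(np.array([[[u,v]]],float),K,np.array(c["distortion"]))[0,0]
    T=np.array(c["world_from_camera"]);return T[:3,3],T[:3,:3]@np.array([p[0],p[1],1])
def at(n,u,v,z):
    o,d=ray(n,u,v);return o+d*(z-o[2])/d[2]
def proj(n,P):
    c=imaging.calibration(n);K=np.array([[c["fx"],0,c["cx"]],[0,c["fy"],c["cy"]],[0,0,1]])
    T=np.linalg.inv(np.array(c["world_from_camera"]))
    return cv2.projectPoints(np.atleast_2d(P).astype(float),cv2.Rodrigues(T[:3,:3])[0],T[:3,3],K,np.array(c["distortion"]))[0][:,0]
def tri(n1,p1,n2,p2):
    o1,d1=ray(n1,*p1);o2,d2=ray(n2,*p2)
    s=np.linalg.lstsq(np.c_[d1,-d2],o2-o1,rcond=None)[0]
    a=o1+s[0]*d1;b=o2+s[1]*d2;return (a+b)/2,np.linalg.norm(a-b)
def snap(n,f,box=None,k=1):
    im=imaging.get_image(n)[:,:,::-1]
    if box: im=im[box[1]:box[3],box[0]:box[2]]
    cv2.imwrite(f,cv2.resize(im,None,fx=k,fy=k,interpolation=cv2.INTER_CUBIC))
E
python3 - <<'E'
from h import *
for n in("side","top"):
    snap(n,f"pics/{n}0.png",None,1.5);print(n,np.round(np.array(imaging.calibration(n)["world_from_camera"]),3))
s=status.observe();print(s["tool_pos"],s["tool_rot"],s["time_s"])
E
```

```text
side [[ 0.925 -0.193  0.328  0.24 ]
 [-0.38  -0.446  0.81  -0.595]
 [-0.011 -0.874 -0.486  0.532]
 [ 0.     0.     0.     1.   ]]
top [[ 0.006 -0.991  0.132  0.381]
 [-1.    -0.004  0.019  0.091]
 [-0.019 -0.133 -0.991  0.962]
 [ 0.     0.     0.     1.   ]]
[0.2550657  0.57003752 0.20650039] [-6.56017905e-01 -3.07195065e+00  2.66519085e-03] 0.1
```

View pics/side0.png

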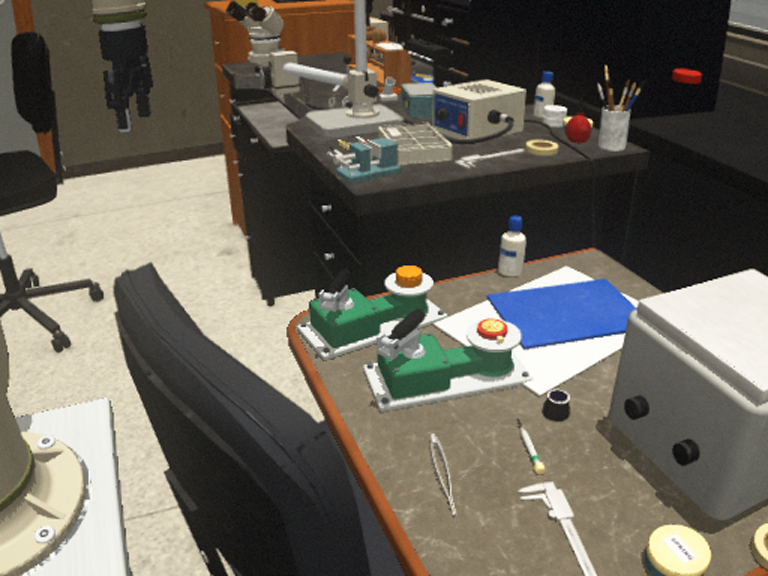

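View pics/top0.png

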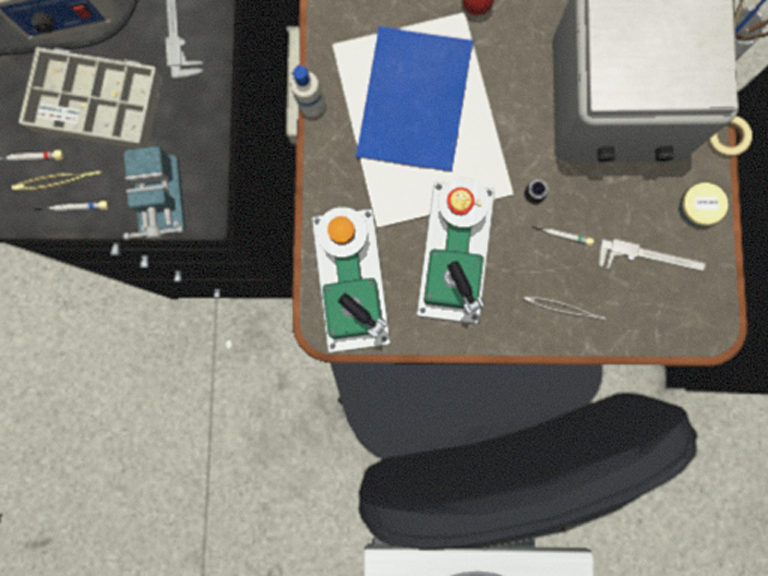

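The movement lift is the right-hand one in the top view: its handle runs from (457,263) to (474,308) in the 1.5x picture, and its red holder is at (461,201). The amber-tin lift is to its left. I'll enlarge it for pixel readings.

Run:
```python
from h import *
im=[]
for n,b in(("top",(270,110,340,220)),("side",(235,190,355,280))):
    a=imaging.get_image(n)[b[1]:b[3],b[0]:b[2],::-1]
    a=cv2.resize(a,None,fx=5,fy=5,interpolation=cv2.INTER_CUBIC);
    cv2.imwrite(f"pics/{n}1.png",a)
```

```text
(no output)
```

View pics/top1.png

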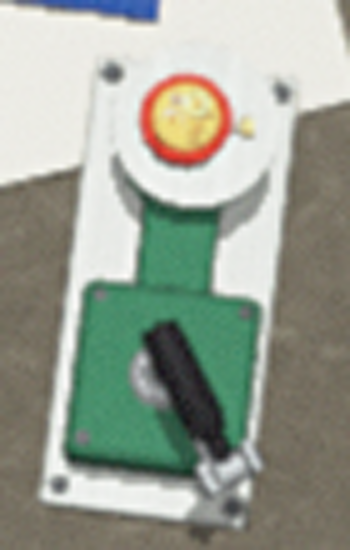

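View pics/side1.png

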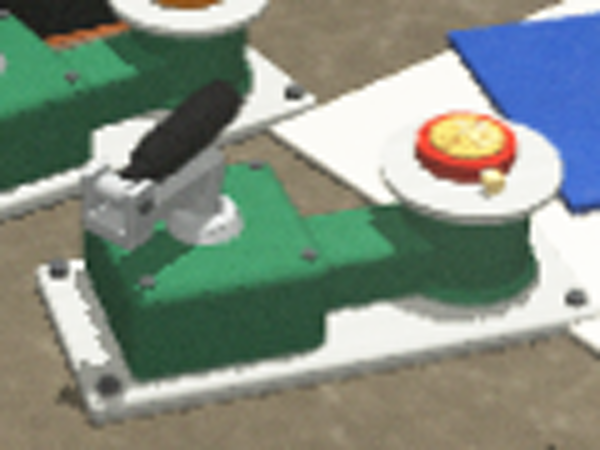

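Run:
```python
from h import *
T=lambda u,v:(270+u/5,110+v/5); S=lambda u,v:(235+u/5,190+v/5)
for k,a,b in(("end",(162,330),(228,92)),("pin",(226,466),(122,190)),("scr1",(60,485),(60,268)),("scr2",(232,508),(108,385)),("scr3",(282,93),(575,297)),("holder",(186,118),(466,140))):
    p,e=tri("top",T(*a),"side",S(*b));print(k,p.round(4),round(e,4))
print("tbl",at("top",*T(190,125),.06),"ring",at("top",*T(152,378),.057),at("side",*S(208,228),.052))
R=cv2.Rodrigues(np.array(status.observe()["tool_rot"]))[0];print(R.round(3))
```

```text
end [0.5374 0.0362 0.1023] 0.0027
pin [0.4842 0.0099 0.0895] 0.0028
scr1 [0.4843 0.0755 0.0116] 0.0023
scr2 [4.743e-01 4.000e-04 1.190e-02] 0.002
scr3 [ 0.6604 -0.0233  0.0125] 0.0009
holder [0.6345 0.0235 0.0639] 0.001
tbl [0.63209734 0.0216995  0.06      ] ring [0.52372326 0.03801632 0.057     ] [0.52627626 0.02506307 0.052     ]
[[-0.913  0.408 -0.001]
 [ 0.408  0.913 -0.001]
 [ 0.    -0.001 -1.   ]]
```

```bash
python3 -m jog '[[-20,-17,0,-0.04],[-60,-50,0,-0.12],[-100,-83,0,-0.2],[-140,-116,0,-0.28],[-180,-149,0,-0.37],[-220,-182,0,-0.46],[-260,-215,0,-0.55],[-300,-248,0,-0.64],[-340,-281,0,-0.72],[-380,-315,5,-0.8],[-415,-344,15,-0.86],[-445,-368,25,-0.9]]' 60 40
cat >> h.py <<'E'
def togo(P,ang=None):
    "tool-frame mm to a TCP target; ang=wanted heading of tool y (deg)"
    s=status.observe();R=cv2.Rodrigues(np.array(s["tool_rot"]))[0]
    d=R.T@(np.array(P)-s["tool_pos"])*1e3
    h=np.degrees(np.arctan2(R[1,1],R[0,1]));print("t",s["time_s"],"pos",s["tool_pos"].round(4) if hasattr(s["tool_pos"],"round") else s["tool_pos"],"F",np.round(s["contact_force"],1),"h",round(h,1),"d",d.round(1),"turn",None if ang is None else round(np.radians(h-ang),3),"w",s["width"])
E
python3 - <<'E'
from h import *
togo((.522,.030,.16),117)
print(status.observe()["joints"])
E
```

```text
time_s: 1.4
tool_pos: [0.5104, 0.054, 0.1836]
tool_rot: [-0.749, 3.049, 0.0]
contact_force: [0.7, 0.5, -1.0]
width: 0.701
grasp_force: 0.0
t 1.4 pos [0.5104 0.054  0.1836] F [ 0.7  0.5 -1. ] h 117.6 d [  0.8 -26.6  23.6] turn 0.01 w 0.7011132184862608
[-0.48918455  0.15384964  0.36142625  1.7262326  -0.05714795  1.27018895
  1.93759175]
```

```bash
python3 -m jog '[[0,-8,8,0],[0,-16,20,0.01],[0,-24,30,0.01],[0,-24,34,0.01],[0,-24,34,0.01]]'
python3 - <<'E'
from h import *
togo((.522,.030,.16),117)
a=imaging.get_image("side")[170:290,220:360,::-1];b=imaging.get_image("top")[100:220,255:355,::-1]
k=dict(fx=5,fy=5,interpolation=cv2.INTER_CUBIC)
cv2.imwrite("pics/s2.png",cv2.resize(a,None,**k));cv2.imwrite("pics/t2.png",cv2.resize(b,None,**k))
E
```

```text
time_s: 1.9
tool_pos: [0.5199, 0.0358, 0.1484]
tool_rot: [0.732, -3.053, -0.001]
contact_force: [-0.5, 0.1, 0.4]
width: 0.703
grasp_force: 0.0
t 1.9 pos [0.5199 0.0358 0.1484] F [-0.5  0.1  0.4] h 117.0 d [  0.8  -6.1 -11.6] turn -0.0 w 0.702586775226961
```

View pics/s2.png

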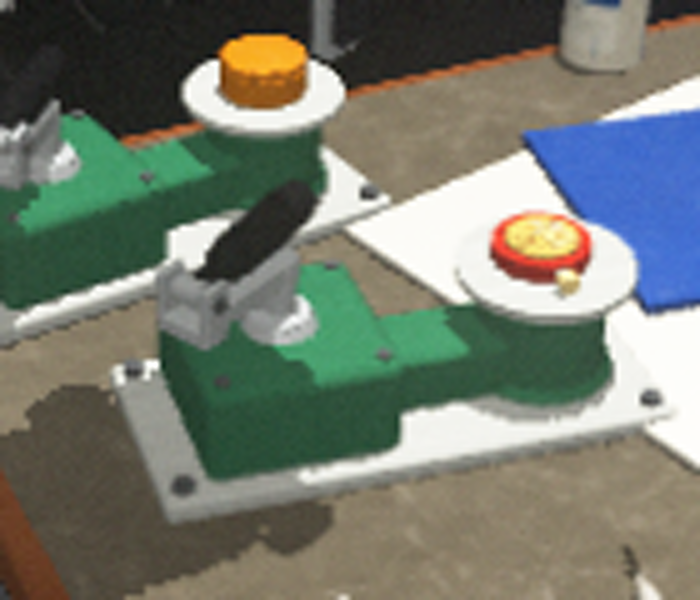

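Run:
```python
from h import *
print(proj("side",[[.52,.0358,.1484],[.484,.01,.09],[.255,.57,.207],[.4,.3,.2]]),proj("top",[[.52,.0358,.1484],[.255,.57,.207]]))
print(status.observe())
snap("side","pics/s3.png");a=cv2.imread("pics/s3.png");b=imaging.get_image("top")[:,:,::-1]
cv2.imwrite("pics/c3.png",cv2.resize(np.hstack([a,b]),(800,300)))
```

```text
[[271.40469485 188.51124448]
 [258.50240586 227.91873503]
 [ 92.51259728  95.80086156]
 [169.64323252 122.93878459]] [[304.40797562 180.05581049]
 [-13.36038928 330.10042451]]
{'time_s': 2.0, 'joints': array([-0.45625264,  0.20171396,  0.37543477,  1.75310993, -0.07925029,
        1.20147923,  1.98283435]), 'joint_velocities': array([ 0.00102995, -0.0052371 ,  0.004793  , -0.00811126, -0.00028797,
        0.00105195,  0.00022983]), 'joint_torque': array([ 1.93584845e-01, -4.50694048e+01,  3.11821818e+00, -3.47516799e+01,
        2.22432468e-02, -1.63262361e-02, -7.02024172e-04]), 'tool_pos': array([0.52051025, 0.03591178, 0.14942837]), 'tool_rot': array([-7.33206743e-01,  3.05471956e+00,  5.56916063e-04]), 'contact_force': array([-0.95190241,  0.90215311,  0.473504  ]), 'moment': array([ 8.28072681e-05,  3.62389240e-02, -3.92940185e-02]), 'grasp_force': 0.0, 'width': 0.7028375922361356}
```

View pics/c3.png

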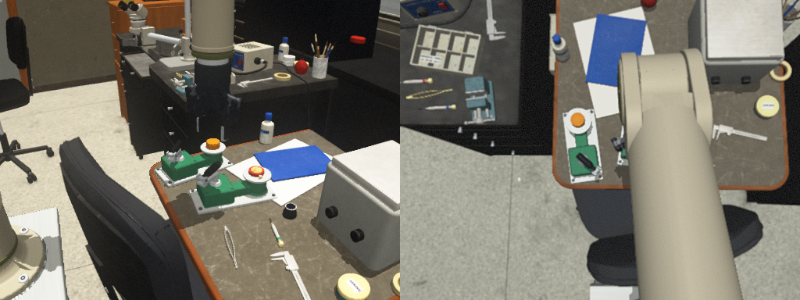

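The fingertips seem higher in the side view than the reported TCP predicts, so I'm looking closer.

Run:
```python
from h import *
a=cv2.imread("pics/s3.png")[90:240,215:340]
cv2.imwrite("pics/c4.png",cv2.resize(a,None,fx=4,fy=4,interpolation=cv2.INTER_CUBIC))
s=status.observe();R=cv2.Rodrigues(s["tool_rot"])[0]
for dy in(-.04,-.03,.03,.04):print(proj("side",s["tool_pos"]+R@[0,dy,-.009]),proj("side",s["tool_pos"]+R@[0,dy,-.073]))
```

```text
[[290.01757792 190.42242919]] [[290.89881944 156.43693394]]
[[285.38540996 188.61165446]] [[286.06596011 154.81080355]]
[[258.94227578 178.28320667]] [[258.55043743 145.58887281]]
[[254.75209349 176.64788592]] [[254.20195293 144.13710912]]
```

View pics/c4.png

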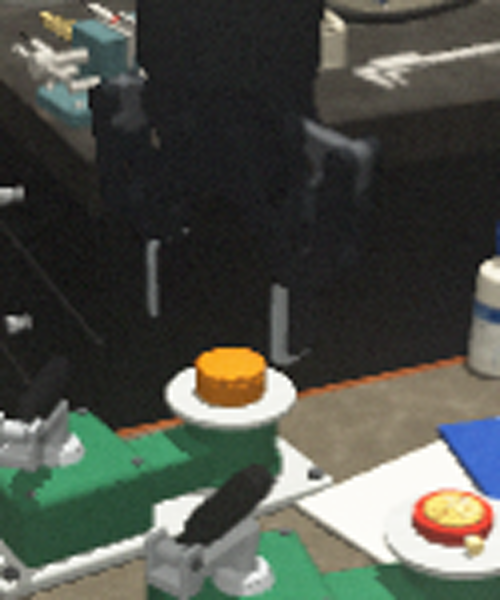

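```bash
python3 -m jog '[[0,-3,12,0],[1,-5,30,0],[1,-6,48,0],[1,-6,60,0],[1,-6,67,0],[1,-6,69,0],[1,-6,69,0]]' 60 40 && python3 -m jog '[[0,0,0,0],[0,0,0,0],[0,0,0,0],[0,0,0,0],[0,0,0,0],[0,0,0,0],[0,0,0,0],[0,0,0,0]]' 8 40
python3 -c "
from h import *
togo((.522,.03,.081),117)"
```

```text
time_s: 2.8
tool_pos: [0.5226, 0.0289, 0.0803]
tool_rot: [0.73, -3.055, 0.0]
contact_force: [0.8, 0.3, -0.2]
width: 0.707
grasp_force: 0.0
time_s: 3.6
tool_pos: [0.5225, 0.0289, 0.0802]
tool_rot: [-0.73, 3.055, -0.0]
contact_force: [-0.4, 1.5, 1.4]
width: 0.093
grasp_force: 0.3
t 3.6 pos [0.5225 0.0289 0.0802] F [-0.4  1.5  1.4] h 116.9 d [-0.1  1.2 -0.8] turn -0.002 w 0.09314944683498956
```

The fingers closed to 8 mm, less than the 18 mm handle, so they missed it. I'll look.

Run:
```python
from h import *
snap("side","pics/s5.png");a=cv2.imread("pics/s5.png")[120:270,215:340]
cv2.imwrite("pics/c5.png",cv2.convertScaleAbs(cv2.resize(a,None,fx=4,fy=4,interpolation=cv2.INTER_CUBIC),alpha=1.8,beta=20))
print(proj("side",status.observe()["tool_pos"])-[215,120])
```

```text
[[ 59.03032334 102.38032514]]
```

View pics/c5.png

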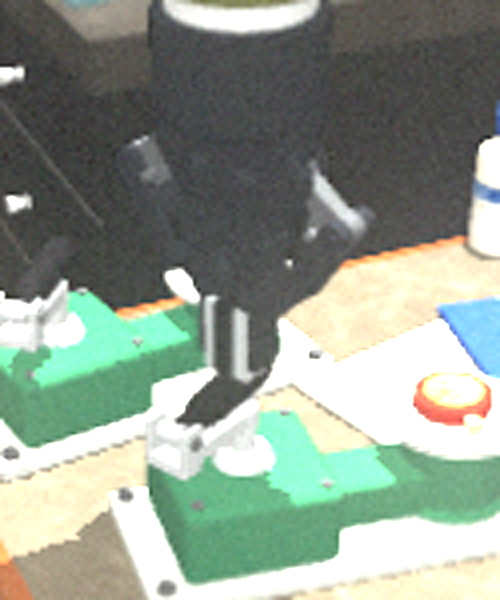

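Run:
```python
from h import *
a=cv2.imread("pics/side0.png");a=cv2.resize(a,(512,384),interpolation=cv2.INTER_AREA).max(2).astype(int)
b=cv2.imread("pics/s5.png").max(2).astype(int)
print("cols 256..300")
for r in range(184,234):
    print(r,"".join("h" if a[r,c]<62 and b[r,c]<62 else "#" if b[r,c]<62 else "o" if a[r,c]<62 else "+" if abs(a[r,c]-b[r,c])>35 else "." for c in range(256,302)))
s=status.observe();R=cv2.Rodrigues(s["tool_rot"])[0]
for k in(0,.019,.038):print(proj("side",s["tool_pos"]+R@[0,0,-k]))
```

```text
cols 256..300
184 hh##############################hhhhhhhhhhhhhh
185 h#############################++hhhhhhhhhhhh#.
186 ###############################+#hhhhhh#####+.
187 #++++#############################h########+..
188 .....+####################################+...
189 ......+##################################+....
190 .......##################################.....
191 h......+################################......
192 h......+###############################+......
193 hh......+#############################+.......
194 hh......+#++++#####################++.........
195 ........+#+++#####################+...........
196 .........#..+###################+.............
197 ........##...####+.############+..............
198 .........#...####....#########+...............
199 ........##...####....#######++................
200 .........#...####....#######+.................
201 .........#..#####....#######+.................
202 .........#...####....#######+.................
203 .........#...####....#######+.................
204 .........#...####....########.................
205 .........#.
[... 853 characters left out ...]
22 ......hhhhhhhhhh#.............................
223 .....hhhhhhhhhh#..............................
224 ++..hhhhhhhhhh#+..............................
225 +++#hhhh#hhh#.................................
226 ++++++++++#.+.................................
227 +++++++++.....................................
228 .++++++.......................................
229 ..............................................
230 ..............................................
231 ..............................................
232 .......................++.....................
233 ......................+++.....................
[[274.03032334 222.38032514]]
[[274.10381106 213.63259459]]
[[274.17691698 204.67283563]]
```

Run:
```python
from h import *
m=np.mean([imaging.get_image("side").astype(float) for _ in range(4)],0)[:,:,::-1]
a=cv2.resize(cv2.imread("pics/side0.png"),(512,384),interpolation=cv2.INTER_AREA).astype(float)
f=lambda i:cv2.resize((255*(i[175:235,248:298]/255)**.45).astype(np.uint8),None,fx=8,fy=8,interpolation=cv2.INTER_CUBIC)
cv2.imwrite("pics/c6.png",np.hstack([f(a),f(m)]))
for z in(.08,.095,.11):print(z,at("side",276,214,z))
```

```text
0.08 [0.5378047  0.05395324 0.08      ]
0.095 [0.52791928 0.03241068 0.095     ]
0.11 [0.51803385 0.01086811 0.11      ]
```

View pics/c6.png

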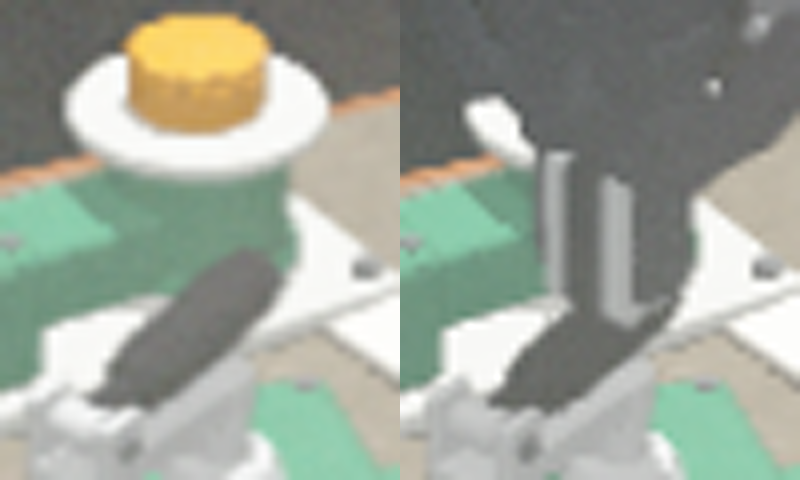

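The picture shows the tips sitting on top of the handle, now pressed flat, about 18 mm above where the reported TCP puts them. I'll open, go about 23 mm lower and close again.

```bash
python3 -m jog '[[0,0,0,0],[0,0,0,0],[0,0,0,0],[0,0,0,0],[0,0,4,0],[0,0,9,0],[0,0,15,0],[0,0,20,0],[0,0,23,0],[0,0,23,0]]' 50 40 && python3 -m jog '[[0,0,0,0],[0,0,0,0],[0,0,0,0],[0,0,0,0],[0,0,0,0],[0,0,0,0],[0,0,0,0],[0,0,0,0]]' 8 40
python3 -c "
from h import *
togo((.522,.03,.081),117)"
```

```text
time_s: 4.85
tool_pos: [0.522, 0.0288, 0.0565]
tool_rot: [0.73, -3.054, 0.0]
contact_force: [-0.2, -0.2, -0.1]
width: 0.586
grasp_force: 0.0
time_s: 5.65
tool_pos: [0.5219, 0.0305, 0.0573]
tool_rot: [0.733, -3.054, -0.003]
contact_force: [-2.7, 4.3, 1.2]
width: 0.195
grasp_force: 39.2
t 5.65 pos [0.5219 0.0305 0.0573] F [-2.7  4.3  1.2] h 117.0 d [  0.2  -0.5 -23.7] turn -0.0 w 0.19547179089052386
```

```bash
python3 -m jog '[[0.2,0,-4.3,0],[1.3,0,-10.6,0],[3.4,0,-16.7,0],[6.3,0,-22.5,0],[10.1,0,-27.7,0],[14.6,0,-32.3,0],[19.8,0,-36.2,0],[25.4,0,-39.2,0],[31.5,0,-41.4,0],[36.5,0,-42.5,0],[41,0,-43,0],[46,0,-43,0]]' && python3 -m jog '[[0,0,0,0],[0,0,0,0]]'
python3 - <<'E'
from h import *
togo((.484,.01,.1),117)
m=np.mean([imaging.get_image("side").astype(float) for _ in range(3)],0)[:,:,::-1]
f=lambda i:cv2.resize((255*(i[150:240,220:310]/255)**.5).astype(np.uint8),None,fx=6,fy=6,interpolation=cv2.INTER_CUBIC)
cv2.imwrite("pics/c7.png",f(m));cv2.imwrite("pics/s7.png",m)
E
```

```text
time_s: 6.85
tool_pos: [0.483, 0.009, 0.1015]
tool_rot: [-0.73, 3.051, 0.001]
contact_force: [4.2, 5.3, 0.1]
width: 0.186
grasp_force: 38.8
time_s: 7.05
tool_pos: [0.4828, 0.0086, 0.1015]
tool_rot: [-0.73, 3.052, 0.001]
contact_force: [1.6, 5.2, -0.3]
width: 0.184
grasp_force: 39.0
t 7.05 pos [0.4828 0.0086 0.1015] F [ 1.6  5.2 -0.3] h 116.9 d [-1.7  0.7  1.5] turn -0.002 w 0.18382883434916314[ WARN:0@3.109] global loadsave.cpp:1063 imwrite_ Unsupported depth image for selected encoder is fallbacked to CV_8U.
```

Run:
```python
from h import *
b=cv2.imread("pics/s7.png").max(2).astype(int)
print(proj("side",[[.484,.01,.09],[.484,.01,.114],[.484,.01,.146],[.484,.01,.155],[.52,.03,.09]]).round(1).tolist())
for r in range(168,240,1):
    print(r,"".join("#" if v<45 else "o" if v<80 else "." for v in b[r,236:290]))
```

```text
[[258.5, 227.9], [258.4, 216.5], [258.2, 200.6], [258.1, 196.0], [272.6, 217.9]]
168 #######################################ooooo......####
169 ########################################ooooo......ooo
170 ########################################oooooo.......o
171 ########################################ooooooo.......
172 ########################################ooooooooo.....
173 ########################################oooooooooo....
174 ########################################ooo###ooooo..o
175 #######################################o..#####ooooooo
176 ######################################o..o######oo#ooo
177 #####################################o.oo##########oo#
178 #####################################o..###########oo#
179 #####################################...##########oo##
180 ####################################...o##########o###
181 ###################################o...###############
182 ###################################o..##########o#####
183 ####################################oo################
184 #################################################o.###
185 ############
[... 2528 characters left out ...]
...................................................
229 ......................................................
230 ......................................................
231 ............................oo........................
232 ............................oo........................
233 ......................................................
234 ......................................................
235 ......................................................
236 ................o.....................................
237 ................ooo...................................
238 ................ooo...................................
239 ................oooo..................................
```

The handle now stands vertical below the fingers: dark column at about (260,215–227), with its foot at the predicted pin (258,228). Next is the crank.

```bash
python3 -m jog '[[-0.2,5,0,0.1],[-1.2,10.9,0,0.22],[-2.9,16.7,0,0.34],[-5.2,22.2,0,0.46],[-8.2,27.4,0,0.58],[-11.8,32.2,0,0.7],[-11.8,32.2,0,0.7]]'
python3 - <<'E'
from h import *
s=status.observe();R=cv2.Rodrigues(s["tool_rot"])[0]
togo((.484,.01,.1));print("F tool",(R.T@s["contact_force"]).round(1),s["joints"].round(2))
E
```

```text
time_s: 7.9
tool_pos: [0.4786, 0.0429, 0.1013]
tool_rot: [0.363, 3.118, 0.001]
contact_force: [1.5, 5.0, 0.0]
width: 0.186
grasp_force: 39.3
t 7.9 pos [0.4786 0.0429 0.1013] F [1.5 5.  0. ] h 76.7 d [-12.8 -30.8   1.3] turn None w 0.18604779905422028
F tool [-0.3  5.2 -0. ] [-0.54  0.16  0.42  1.92 -0.07  1.08  1.25]
```

```bash
python3 -m jog '[[-0.2,5,0,0.1],[-1.2,10.9,0,0.22],[-2.9,16.7,0,0.34],[-5.2,22.2,0,0.46],[-8.2,27.4,0,0.58],[-11.8,32.2,0,0.7],[-11.8,32.2,0,0.7]]'
python3 - <<'E'
from h import *
s=status.observe();R=cv2.Rodrigues(s["tool_rot"])[0]
togo((.484,.01,.1));print("F tool",(R.T@s["contact_force"]).round(1),s["moment"].round(2),s["joints"].round(2))
E
```

```text
time_s: 8.6
tool_pos: [0.497, 0.071, 0.1009]
tool_rot: [1.407, 2.808, 0.001]
contact_force: [1.3, 4.0, 0.5]
width: 0.188
grasp_force: 39.1
t 8.6 pos [0.497  0.071  0.1009] F [1.3 4.  0.5] h 36.8 d [-41.1 -47.    0.9] turn None w 0.188358262288658
F tool [ 2.4  3.4 -0.5] [ 0.92 -0.21  0.1 ] [-0.63  0.21  0.48  1.87 -0.11  1.09  0.54]
```

```bash
python3 -m jog '[[-0.1,3,0,0.06],[-0.4,6,0,0.12],[-0.4,6,0,0.12]]'; python3 -m jog '[[-0.1,3,0,0.06],[-0.4,6,0,0.12],[-0.4,6,0,0.12]]'
python3 - <<'E'
from h import *
s=status.observe();R=cv2.Rodrigues(s["tool_rot"])[0]
togo((.484,.01,.1));print("F tool",(R.T@s["contact_force"]).round(1))
E
```

```text
time_s: 8.9
tool_pos: [0.5006, 0.073, 0.1004]
tool_rot: [-1.571, -2.72, 0.002]
contact_force: [-4.8, 0.1, 4.8]
width: 0.183
grasp_force: 38.7
time_s: 9.2
tool_pos: [0.5033, 0.0719, 0.0995]
tool_rot: [-1.733, -2.616, 0.013]
contact_force: [-14.0, -10.5, 11.2]
width: 0.185
grasp_force: 43.1
t 9.2 pos [0.5033 0.0719 0.0995] F [-14.  -10.5  11.2] h 22.9 d [-49.5 -41.9  -0. ] turn None w 0.18536008922666933
F tool [ -4.2 -17.1 -11.1]
```

```bash
python3 -m jog '[[0,-2,0,-0.04],[0,-3.5,0,-0.07],[0,-3.5,0,-0.07]]'; python3 -m jog '[[0,0,0,0],[0,0,0,0],[0,0,0,0],[0,0,0,0],[0,0,-6,0],[0,0,-15,0],[0,0,-30,0],[0,0,-50,0],[0,0,-75,0],[0,0,-100,0],[0,0,-115,0],[0,0,-115,0]]' 45 40
python3 - <<'E'
from h import *
togo((.484,.01,.1))
m=np.mean([imaging.get_image("side").astype(float) for _ in range(3)],0)[:,:,::-1]
t=imaging.get_image("top")[:,:,::-1].astype(float)
f=lambda i:(255*(i/255)**.55).astype(np.uint8)
cv2.imwrite("pics/c8.png",np.hstack([cv2.resize(f(i),(400,400),interpolation=cv2.INTER_CUBIC) for i in(m[160:280,225:345],t[120:220,260:360])]))
E
```

```text
time_s: 9.5
tool_pos: [0.5018, 0.0724, 0.1001]
tool_rot: [-1.636, -2.68, 0.005]
contact_force: [-6.6, -4.4, 6.4]
width: 0.182
grasp_force: 40.9
time_s: 10.7
tool_pos: [0.505, 0.0754, 0.2183]
tool_rot: [1.641, 2.675, 0.006]
contact_force: [0.5, 0.5, -1.4]
width: 0.527
grasp_force: 0.0
t 10.7 pos [0.505  0.0754 0.2183] F [ 0.5  0.5 -1.4] h 26.9 d [-48.7 -49.  118.1] turn None w 0.5270800237491494
```

View pics/c8.png

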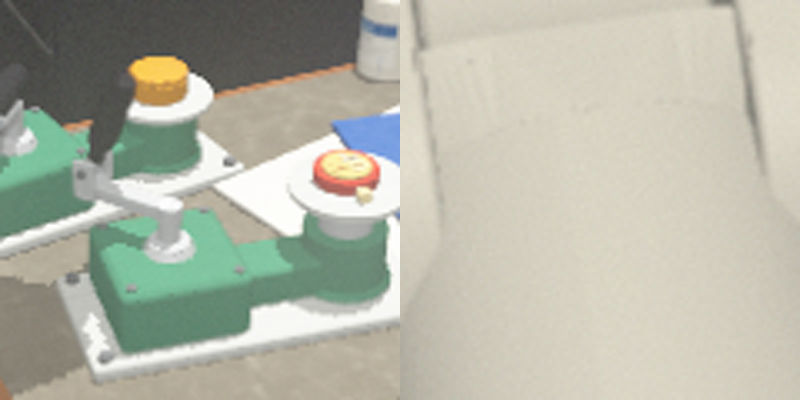

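The holder is raised and the arm swung to its stop. The handle top at about (261.6,183) leans off its pin at about (253.5,213), so I'll work out the fold angle by projecting the model.

Run:
```python
from h import *
for hd in(112,119,126):
    x=np.array([np.cos(np.radians(hd)),np.sin(np.radians(hd)),0]);c=np.array([.5275,.032,.09]);p=c+.05*x
    q=[p]+[p+.064*(-x*np.cos(t)+np.array([0,0,np.sin(t)])) for t in(1.1,1.2,1.3,1.4,1.57)]
    P=proj("side",q);print(hd,P[0].round(1),(P[1:]-P[0]).round(1).tolist())
```

```text
112 [256.9 206.5] [[10.8, -21.2], [8.5, -23.5], [6.2, -25.6], [3.7, -27.4], [-0.4, -29.8]]
119 [254.7 207.8] [[12.1, -21.9], [9.5, -24.1], [6.9, -26.1], [4.1, -27.8], [-0.5, -29.9]]
126 [252.8 209.2] [[13.2, -22.7], [10.4, -24.8], [7.5, -26.6], [4.5, -28.1], [-0.6, -30.0]]
```

Run:
```python
from h import *
b=imaging.get_image("side").max(2).astype(int)
for r in range(176,226): print(r,"".join("#" if v<45 else "o" if v<80 else "-" if v<150 else "." for v in b[r,240:285]))
print(at("side",253.5,213.4,.09),at("side",261.6,183,.15),at("side",253,214,.09))
```

```text
176 #############################################
177 ###########################o..........#######
178 #########################-..............#####
179 ########################-................####
180 #######################-.................-###
181 #######################o..................###
182 ######################oo-...................#
183 #######################oo-...................
184 #######################o#-...................
185 #####################o###o-.............-....
186 #########################o--..--.....----....
187 #########################o------....-----....
188 #########################o--------------.....
189 ########################o---------------.....
190 ########################o-.-----------.......
191 #######################o-...-------..........
192 #######################-.....................
193 ######################o-.....................
194 #######################-....................-
195 -#####################o-.................----
196 --######o--.-#########oo-----.........-----o-
197 ..-o--.....-o#########oooo---------------ooo-

[... 804 characters left out ...]
-oooo-------------...........................
215 oo-ooo-------------..........................
216 o-o-oo---------..---.......................--
217 oooooo------------..-...................-----
218 oooo-oo--------------................--------
219 ooooooo---------------................-------
220 oo-o-ooooo----..---------...............-----
221 oo-oooooooo--......---------............--...
222 oooo-ooooooo..........----------........-----
223 ooooooooo--.........--------------....---...-
224 oooooo--...........----------------------....
225 ooo--..........-------------..----------.....
[0.49372929 0.05804263 0.09      ] [0.5108737  0.05894388 0.15      ] [0.49210397 0.05647571 0.09      ]
```

The handle sits at about 1.3 rad, which is too close to the limit. I'll regrip it and pull it outward to its stop.

```bash
python3 -m jog '[[0,-2,15,0],[-1,-3,40,0],[-1,-3,70,0],[-1,-3,95,0],[-1,-3,110,0],[-1,-3,116,0],[-1,-3,116,0]]' 45 40 && python3 -m jog '[[0,0,0,0],[0,0,0,0],[0,0,0,0],[0,0,0,0],[0,0,0,0],[0,0,0,0]]' 8 40 && python3 -m jog '[[2,0,-0.5,0],[5,0,-1,0],[8,0,-1,0],[8,0,-1,0]]'
python3 - <<'E'
from h import *
s=status.observe();R=cv2.Rodrigues(s["tool_rot"])[0]
togo((.484,.01,.1));print("F tool",(R.T@s["contact_force"]).round(1))
E
```

```text
time_s: 11.65
tool_pos: [0.5004, 0.0728, 0.0982]
tool_rot: [-1.642, -2.676, 0.003]
contact_force: [-0.1, -0.3, 0.1]
width: 0.525
grasp_force: 0.0
time_s: 12.25
tool_pos: [0.5016, 0.0727, 0.1002]
tool_rot: [1.643, 2.677, 0.001]
contact_force: [-2.7, -2.4, 6.1]
width: 0.179
grasp_force: 38.7
time_s: 12.65
tool_pos: [0.4983, 0.0779, 0.1012]
tool_rot: [1.644, 2.674, -0.002]
contact_force: [-2.0, -9.5, 7.9]
width: 0.181
grasp_force: 38.9
t 12.65 pos [0.4983 0.0779 0.1012] F [-2.  -9.5  7.9] h 26.8 d [-54.1 -43.3   1.3] turn None w 0.18136846057719574
F tool [-7.6 -6.1 -7.9]
```

```bash
python3 -m jog '[[2,0,0,0],[5,0,0,0],[8,0,0,0],[8,0,0,0]]'
python3 - <<'E'
from h import *
s=status.observe();R=cv2.Rodrigues(s["tool_rot"])[0]
togo((.484,.01,.1));print("F tool",(R.T@s["contact_force"]).round(1))
E
```

```text
time_s: 13.05
tool_pos: [0.4936, 0.0872, 0.1005]
tool_rot: [-1.643, -2.677, 0.0]
contact_force: [-0.5, 0.3, 0.5]
width: 0.091
grasp_force: 0.3
t 13.05 pos [0.4936 0.0872 0.1005] F [-0.5  0.3  0.5] h 26.9 d [-64.5 -43.5   0.5] turn None w 0.09149406796702962
F tool [ 0.5 -0.3 -0.5]
```

```bash
python3 -m jog '[[3,0,0,0],[3,0,-15,0],[3,0,-40,0],[3,0,-70,0],[3,0,-100,0],[3,0,-117,0],[3,0,-117,0]]'
python3 - <<'E'
from h import *
b=imaging.get_image("side").max(2).astype(int)
togo((.5,.07,.1))
for r in range(176,216): print(r,"".join("#" if v<45 else "o" if v<80 else "-" if v<150 else "." for v in b[r,240:285]))
E
```

```text
time_s: 13.75
tool_pos: [0.4943, 0.091, 0.22]
tool_rot: [1.641, 2.676, 0.007]
contact_force: [-0.3, 0.6, -0.8]
width: 0.093
grasp_force: 0.0
t 13.8 pos [0.4934 0.0907 0.2182] F [-0.5 -0.3  0.2] h 27.0 d [-21.5  -3.9 118.2] turn None w 0.09236059071894516
176 #############################################
177 ###########################o..........#######
178 #########################-..............#####
179 ########################-................####
180 ##################o####-.................-###
181 #######################o..................###
182 #################o##o.......................#
183 ####################-...-....................
184 ####################-...-....................
185 ####################-...--........-.....-....
186 ####################-...----..--.....----....
187 ####################-...--------....-----....
188 ####################-...----------------.....
189 ####################-...----------------.....
190 ###################o......------------.......
191 ###################-.......---------.........
192 ###################-.....................
[... 454 characters left out ...]

202 ........--o######o-----------oo------ooooooo-
203 .........--######-...--------oo-o--o-o-oooo--
204 ........---####o-....------ooo-----oo-oooooo-
205 .......----####o-------o-o---o----o---o-oooo-
206 ........---####o-------oo-o-o------oooooooo--
207 ......-----o###-.------oo-oo-------ooo-ooo---
208 .....--...---o#o-------o-oo-o-o-------o------
209 ...---------------------oooo----------------.
210 -------------------oooo--oo----------------..
211 --------oo---------o-ooo-o---------------....
212 ---o----oo----..---oooo---..--------.-.......
213 ---------o-----...-----......................
214 ---oo-----------.............................
215 -o-o------------.............................
```

The handle's right edge is now vertical (col 259.5 over rows 183–200), about 0.27 rad further up than before. The 7.6 N reading is far above its 1 N friction, so it was pulled against its stop. The gripper is clear, so I'm handing in.

```bash
python3 -c "
from h import *
print(ticket.sign_off())"
```

```text
the job is handed in; nothing more can be done
None
```

I handed the job in at about 14 s: the movement's lift is cranked to its stop with the movement raised, its handle upright (I estimate about 1.5 rad from the images), and the gripper clear. I did not touch the amber-tin lift, and the sign-off returned no verdict.

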